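Put the four-toothed burr back into the spice mill

TASK

The spice mill has been washed: put the grinding burr that has four teeth back into it. Turn the burr until its teeth line up with the four notches in the mill's collar, lower it in, press it straight down until it is fully home at the bottom of its travel, and let go. Leave the three-toothed burr and the spice jar standing where they are.

Things in the scene. Friction and masses are not known exactly. Their poses are not given: they have to be found in the camera images.
- burr4_center (a point): Burr to fit: loose, 0.2 kg, 72 mm tall, upright. Point: on its axis, 36 mm above its underside; z up. Lowest 20 mm: four brass teeth along its +x, -x, +y, -y, 14 mm wide, reaching 42 mm from the axis, V-shaped beneath. Above: black grip bar up to the top, 44 mm long along x, 16 mm thick along y; pinch the thickness about 22 mm above this point. Any quarter turn fits the mill.
- mill_mouth (a point): Fixed white mill, 112 mm square. Point: middle of its collar of four corner blocks, level with their tops, 90 mm above the counter; z up. Two crossing notches 24 mm wide along its x and y, open-ended. A dark seat plate in them, 14 mm down, slides 14 mm further to a stop under a 10 N push and stays. Burr centre above this point: 36 mm unmeshed, 22 meshed, 8 fully home. Low crank on its +x side.
- burr3_center (a point): The other burr, loose, of the same height, materials and grip bar (bar along its x), but with three teeth, 120 degrees apart: it does not fit and is left alone. The point is on its axis, 36 mm above its underside.
- jar_center (a point): Amber glass spice jar with a steel twist cap, loose, 48 mm in diameter, 90 mm tall, to be left alone. The point is half-way up on its axis.

How it is judged:
At the end, for the whole second after the job is handed in: The four-toothed burr stands at rest in the mill, teeth in the notches (within 10 degrees, any quarter turn), upright within 10 degrees, within 12 mm of the mill's axis, pressed home to within 5 mm of the end of its travel (its centre less than 13 mm above the collar's top) (z of burr4_center in the frame of mill_mouth below 0.013 m and horizontal distance between burr4_center and mill_mouth below 0.012 m and angle between burr4_center's own z axis and vertical below 0.17 rad and (angle between the x axis of burr4_center and the x axis of mill_mouth, either way round below 0.18 rad or angle between the x axis of burr4_center and the y axis of mill_mouth, either way round below 0.18 rad) and linear speed of burr4 below 0.02 m/s); the robot touches nothing.
It fails at once if the three-toothed burr is moved by more than 30 mm (distance of burr3_center from where it was at the start of the episode above 0.03 m).
It fails at once if the spice jar is moved by more than 30 mm (distance of jar_center from where it was at the start of the episode above 0.03 m).
It also fails if it takes over 40 s, if anything falls off the work surface, if the arm or the gripper's body presses on something with over 40 N, if the wrist force passes 120 N, or if a joint passes its speed limit or range.

ROBOT

A 6-joint arm with a two-finger parallel gripper is mounted at the origin on the work surface. World frame = base frame: x ahead of the robot, y to its left, z up, the work surface at z = 0. Lengths are in m, angles in rad, forces in N, time in s.
With the tool pointing down it reaches from about 0.35 to 0.85 m from the base axis. Payload 8.1 kg.
Tool frame: the origin (TCP) lies on the centre line of the jaws, within the pads' length; the fingertips stand robot.finger_overhang ahead of it and the grasp point (between the pads) lies 5 mm behind it (robot.finger_overhang is the distance from the TCP to the fingertips, in m); z points along the fingers, y is the direction in which the jaws open and shut (so a half turn about z gives the same grasp; the last joint's range is limited). The gripper opens to 93 mm and grips with 3 to 60 N. Pads are 15 mm wide; open, the fingers measure 128 mm over their backs; the gripper's body (75 mm by 188 mm) begins 65 mm behind the grasp point.
Start: joints at [1.108, 0.13, 1.488, -0, 1.523, -0.085], TCP at [0.221, 0.558, 0.233] pointing down, gripper open.
Joint ranges: [-2.96, 2.96], [-0.89, 2.26], [0.02, 2.5], [-1.34, 4.48], [0, 2.73], [-2.66, 2.66]. Speed limits (rad/s): [2.39, 2.39, 2.79, 3.14, 3.14, 3.14].

INTERFACE

Orientations are given as a rotation vector (axis times angle).
In Python, from plant import robot gives the robot as it stands. The module is installed in compiled form; this text tells all that it offers.
- The arm moves only by the tool carry_out, never from a script. Its argument "commands" is a list that holds one entry, the list of rows, each a list of 4 numbers: the shift along the tool's x, y, z in cm, then the turn about the tool's z in degrees. In form: [[[tx, ty, tz, roll], ...]]. A call has 1 to 20 rows; each row shifts and turns the commanded pose from where the row before left it, along the tool's axes as they then stand; what a row does not reach is not made up. A row lasts 1/12 s, in which the tool goes at most 41.7 mm and 7.16 degrees, less where a joint would pass 70% of its speed; a pose out of reach is approached as far as the arm can. A call is refused whole if a number of a shift passes 4.17 or a number of a turn 7.16, either way. A call with a gripper value outside its range is refused whole. "claw" is the finger opening in cm, from 0 to 9.3, set as the call begins (left out, the last holds). The fingers move at their own pace and stop on an object; "grip_force" is the grip in N (left out, the last holds). Time passes only in rows, so rows that do not move let the fingers close. It gives the time, the measured TCP pose, the force and the opening at its end, in the units of the state.
- robot.read_state(): the state, without advancing time (a new reading comes with each control period).
- robot.read_camera(name): name is "scene" or "top" or "wrist"; returns the picture (480x640x3 uint8, red, green, blue); there is no depth.
- robot.camera_params(name): a dict with "mtx" (3x3 intrinsics, pixels), "R" (3x3) and "t" (3): a world point X has camera coordinates R X + t. Camera axes: x right, y down, z forward; pixel columns grow to the right and rows downward; lengths in m; the calibration is good to about 2 mm. A picture is of the moment at which its call begins: read the wrist's pose just before it. camera_params takes no time and is no camera call; for the wrist camera it gives the pose at the moment of the call.
- robot.close_job(): hands the job in, once; it reports no verdict.
The state is a dict: "t": time; "q": joint angles; "dq": joint speeds; "joint_torque": joint torques, N m; "tool_pos": TCP position; "orientation": TCP orientation; "force": force on the tool from outside, world axes, zero at the start; "wrist_torque": the same for the moment, N m; "opening": finger opening in m.
Only numpy, scipy, OpenCV 4.12 (cv2) and the standard library are available. Lean on these libraries where they do the work, as an engineer would, in place of code of your own. Each camera call takes 0.05 s, during which the arm holds its last target.

## Working session

There is one attempt and no reset: what is moved stays moved. The work goes in short steps, Python scripts to look and compute and a tool call to move; the robot and the scene stay as the last step left them, time stands still between calls to the robot, and variables do not carry over. Pictures are saved under pics/ and viewed, and the job is handed in when it is done.

Besides the shell and the picture viewer there is one more tool, called after "Emit:" by a JSON object that holds its "method" and its "body". carry_out: Moves the arm, as the interface text tells. Its arguments: {"type":"object","properties":{"commands":{"type":"array","items":{"type":"array","items":{"type":"array","items":{"type":"number"}}}},"claw":{"type":"number"},"grip_force":{"type":"number"}},"required":["commands"]}

```bash
mkdir -p pics
cat > h.py <<'E'
from plant import robot
import numpy as np, cv2
def snap(n,f):
    p=robot.camera_params(n); im=robot.read_camera(n); cv2.imwrite('pics/'+f,im[:,:,::-1]); return im,p
def ray(p,uv,z):
    p_=np.linalg.inv(p['mtx'])@np.array([uv[0],uv[1],1.]); d=p['R'].T@p_; c=-p['R'].T@np.array(p['t']); return c+d*(z-c[2])/d[2]
def proj(p,X):
    x=p['R']@np.array(X)+p['t']; x=p['mtx']@x; return x[:2]/x[2]
E
python3 - <<'E'
from h import *
for n in ['top','scene']:
    im,p=snap(n,n+'0.png'); print(n,p['mtx'],p['R'],p['t'])
print(robot.read_state(), robot.finger_overhang)
E
```

```text
top [[512.33895737   0.         320.57749989]
 [  0.         512.33895737 241.76519149]
 [  0.           0.           1.        ]] [[-0.00244909 -0.99992638 -0.01188436]
 [-0.99839419  0.00311759 -0.05656259]
 [ 0.05659547  0.01172675 -0.99832832]] [0.01045533 0.57905541 0.97828925]
scene [[493.82477177   0.         313.20770766]
 [  0.         493.82477177 248.53135016]
 [  0.           0.           1.        ]] [[ 0.64297051  0.76589043 -0.00088101]
 [ 0.64605043 -0.54298107 -0.53646099]
 [-0.41134871  0.34435942 -0.84392466]] [-0.38558583 -0.30106109  1.27580301]
{'t': 0.1, 'q': array([ 1.10756884e+00,  1.31063501e-01,  1.48918197e+00, -8.34148548e-06,
        1.52302215e+00, -8.54016606e-02]), 'dq': array([ 0.0001371 , -0.00184265, -0.00280839,  0.00119208, -0.00118784,
        0.00108157]), 'joint_torque': array([ 2.49956047e-04, -5.61340141e+01, -4.93096733e+01,  7.70209450e-02,
        2.90484040e-02,  9.12338578e-06]), 'tool_pos': array([0.22109781, 0.55723663, 0.23169921]), 'orientation': array([-5.89879125e-01, -3.08526179e+00,  2.53584670e-03]), 'force': array([-0.17107743,  0.31359001, -0.51812211]), 'wrist_torque': array([-0.034208  , -0.00538267,  0.00538652]), 'opening': 0.09274752684067297} 0.014
```

View pics/top0.png

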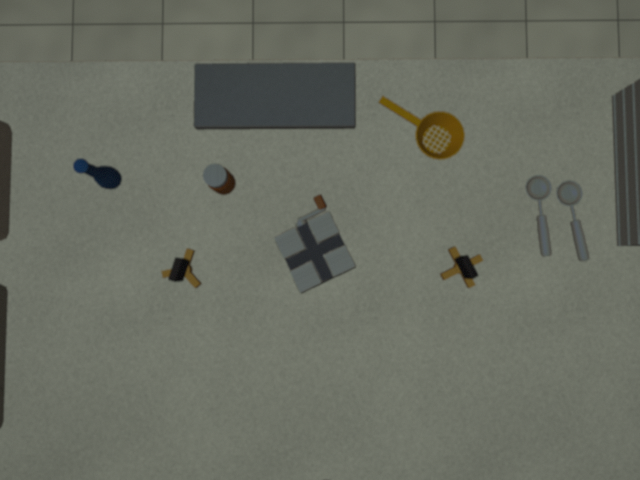

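View pics/scene0.png

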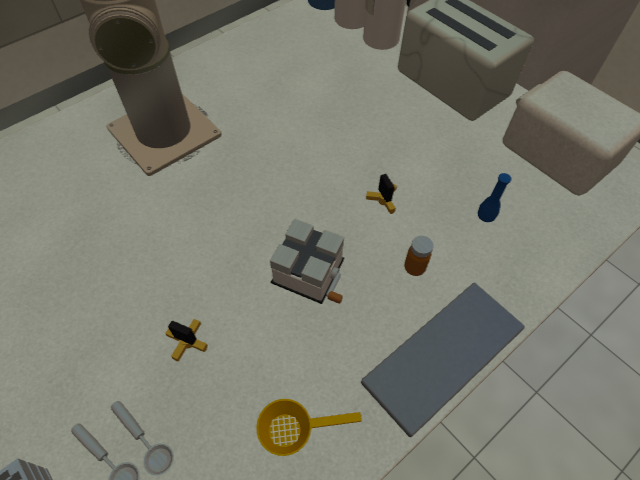

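The top view shows the mill at about (315,250), the four-toothed burr at (462,267), the three-toothed burr at (181,269) and the jar at (219,178). Next I measure the burr and mill.

Run:
```python
from h import *
im=cv2.imread('pics/top0.png')
a=cv2.resize(im[235:300,425:500],None,fx=8,fy=8,interpolation=cv2.INTER_CUBIC)
b=cv2.resize(im[190:305,265:370],None,fx=5,fy=5,interpolation=cv2.INTER_CUBIC)
c=np.zeros((1,1,3))
cv2.imwrite('pics/z1.png',np.clip(a*2.0,0,255)); cv2.imwrite('pics/z2.png',np.clip(b*2.0,0,255))
p=robot.camera_params('top')
hsv=cv2.cvtColor(im,cv2.COLOR_BGR2HSV)
m=cv2.inRange(hsv,(10,110,50),(35,255,255)); 
blk=cv2.inRange(hsv,(0,0,0),(180,255,35))
for nm,mm in (('brass',m),('blk',blk)):
    n,l,s,c=cv2.connectedComponentsWithStats(mm)
    for i in range(1,n):
        if s[i,4]>25:
            ys,xs=np.where(l==i); print(nm,s[i],c[i],cv2.minAreaRect(np.c_[xs,ys].astype(np.float32)), ray(p,c[i],0.016 if nm=='brass' else .072))
# mill top faces
g=cv2.cvtColor(im,cv2.COLOR_BGR2GRAY); print(g[225:275:5,280:350:6])
```

```text
brass [ 379   97   85   62 1807] [432.80796901 129.74488102] ((418.6926574707031, 129.8834228515625), (90.88275909423828, 47.29597091674805), 13.815024375915527) [ 0.79851555 -0.21186168  0.016     ]
brass [213 173  18  19  76] [223.09210526 185.18421053] ((223.50001525878906, 183.5), (8.485280990600586, 21.21320343017578), 45.0) [0.6907324  0.19957669 0.016     ]
brass [315 196  10  13  83] [319.59036145 201.77108434] ((319.70001220703125, 201.89999389648438), (12.074767112731934, 6.708203315734863), 63.43495178222656) [0.65727246 0.01058227 0.016     ]
brass [449 247  11  13  81] [453.82716049 252.62962963] ((453.9000549316406, 252.80001831054688), (11.180338859558105, 7.155416965484619), 63.43495178222656) [ 0.55725611 -0.24884162  0.016     ]
brass [184 249  10  13  76] [188.36842105 254.56578947] ((188.25001525878906, 254.75001525878906), (6.640782833099365, 11.384199142456055), 18.434947967529297) [0.55496554 0.26616168 0.016     ]
brass [470 255  12  10  71] [475.70422535 259.45070423] ((475.8000793457031, 259.60003662109375), (6.260990142822266, 10.733126640319824), 63.434951
[... 1259 characters left out ...]
40478134155273), 19.983108520507812) [0.52630128 0.26811481 0.072     ]
[[113 109 114  83  46  95  96  94  96  93 114 111]
 [114  99  97  56  41  63  96  96  95  96 112 113]
 [ 99  97  94  85  42  42  96  97  96  65  87 116]
 [ 95  96  95  96  44  41  82  73  42  42  42 115]
 [ 95  95  94  96  68  42  44  42  40  39  46 104]
 [ 98  97  96  92  51  42  41  39  47  89  98  94]
 [110  95  62  43  42  40  44  58  98  96  94  94]
 [110  59  42  41  42  64  42  40  95  95  95  95]
 [115 109  42  48  95  97  44  42  83  94  97  97]
 [115 116  84  98  96  96  67  43  44  97  97  82]][ WARN:0@0.088] global loadsave.cpp:1063 imwrite_ Unsupported depth image for selected encoder is fallbacked to CV_8U.
```

```bash
sleep 1
```

```text
(no output)
```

View pics/z1.png

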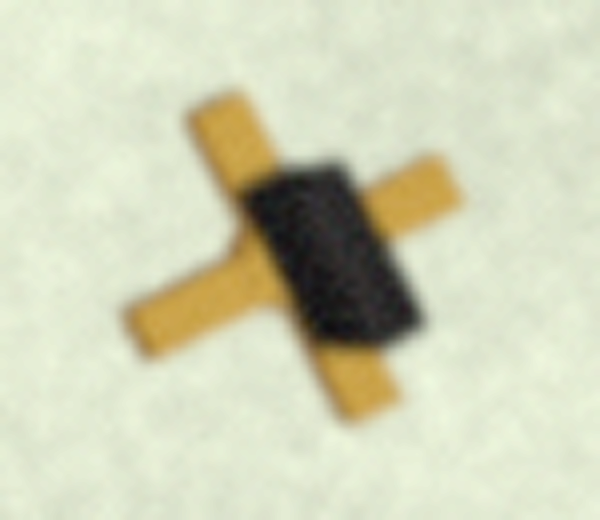

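View pics/z2.png

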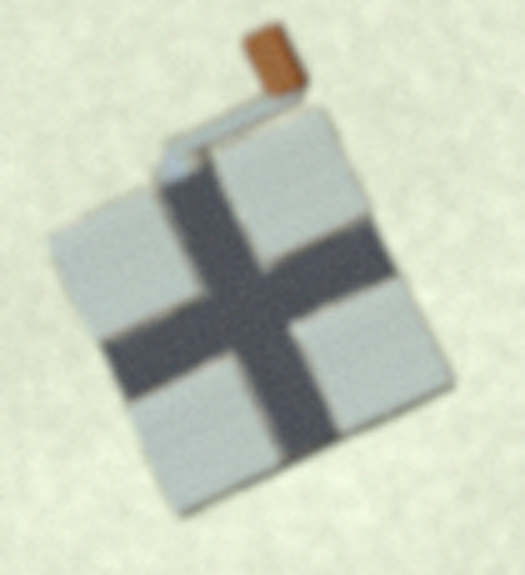

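Run:
```python
from h import *
p=robot.camera_params('top')
def cv(pts,s,o): return [((x+.5)/s-.5+o[0],(y+.5)/s-.5+o[1]) for x,y in pts]
B=[ray(p,q,.02)[:2] for q in cv([(213,104),(451,176),(375,413),(136,335)],8,(425,235))]
M=[ray(p,q,.09)[:2] for q in cv([(50,238),(318,107),(455,383),(183,515)],5,(265,190))]
B=np.array(B);M=np.array(M)
print('burr',B.mean(0),np.linalg.norm(B-B.mean(0),axis=1)); d=B-B.mean(0); print(np.degrees(np.arctan2(d[:,1],d[:,0])))
print('mill',M.mean(0)); e=np.roll(M,-1,0)-M; print(np.linalg.norm(e,axis=1),np.degrees(np.arctan2(e[:,1],e[:,0])))
s=robot.read_state()
from scipy.spatial.transform import Rotation as R
print(R.from_rotvec(s['orientation']).as_matrix())
ps=robot.camera_params('scene'); print(proj(ps,[*B.mean(0),.072]),proj(ps,[*M.mean(0),.09]))
```

```text
burr [ 0.53008256 -0.26166959] [0.04130731 0.04268349 0.0419006  0.04242996]
[  26.95455901  -63.09516063 -153.39849073  116.10442236]
mill [0.55716996 0.01826121]
[0.10749724 0.11086909 0.10821988 0.11037886] [ -64.04845813 -153.91254465  115.69165193   25.71352607]
[[-9.29468985e-01  3.68899521e-01 -7.40984578e-04]
 [ 3.68900241e-01  9.29467781e-01 -1.50217350e-03]
 [ 1.34570207e-04 -1.66957307e-03 -9.99998597e-01]]
[179.67160474 327.40940755] [306.41652571 248.88610259]
```

Emit:
{"method": "carry_out", "body": {"commands": [[[-2.68, -2.94, 0, 0], [-2.68, -2.94, 0, 0], [-2.68, -2.94, 0, 0], [-2.68, -2.94, 0, 0], [-2.68, -2.94, 0, 0], [-2.68, -2.94, 0, 0], [-2.68, -2.94, 0, 0], [-2.68, -2.94, 0, 0], [-2.68, -2.94, 0, 0], [-2.68, -2.94, 0, 0], [-2.68, -2.94, 0, 0], [-2.68, -2.94, 0, 0], [-2.68, -2.94, 0, 0], [-2.68, -2.94, 0, 0], [-2.68, -2.94, 0, 0], [-2.68, -2.94, 0, 0], [-2.68, -2.94, 0, 0], [-2.68, -2.94, 0, 0], [-2.68, -2.94, 0, 0], [-2.68, -2.94, 0, 0]]]}}

```text
t: 1.77
tool_pos: [0.5027, -0.1886, 0.2321]
orientation: [-0.59, -3.085, -0.0]
force: [0.6, 0.5, 0.2]
opening: 0.093
```

Emit:
{"method": "carry_out", "body": {"commands": [[[0, 0, 0, 7], [0, 0, 0, 7], [0, 0, 0, 7], [0, 0, 0, 7], [0, 0, 0, 7], [0, 0, 0, 7], [0, 0, 0, 7], [0, 0, 0, 7], [0, 0, 0, 7], [0, 0, 0, 7], [0, 0, 0, 7], [0, 0, 0, 7], [0, 0, 0, 7], [0, 0, 0, 7], [0, 0, 0, 7], [0, 0, 0, 7], [0, 0, 0, 7], [0, 0, 0, 7], [0, 0, 0, 5], [0, 0, 0, 0]]]}}

```text
t: 3.43
tool_pos: [0.5023, -0.1865, 0.2321]
orientation: [-3.054, -0.736, 0.001]
force: [0.2, -0.3, -0.7]
opening: 0.0934
```

```bash
cat >> h.py <<'E'
from scipy.spatial.transform import Rotation as R
def rel(xy,yaw,z=None):
    s=robot.read_state(); M=R.from_rotvec(s['orientation']).as_matrix(); T=s['tool_pos']
    y=np.degrees(np.arctan2(M[1,1],M[0,1])); d=np.array([xy[0],xy[1],T[2] if z is None else z])-T
    print('t',s['t'],'pos',T,'yawY',y,'q6',s['q'][5],'tool z',M[:,2],'F',s['force'],'open',s['opening'])
    print('shift cm',(M.T@d)*100,'roll',-(yaw-y+180)%360-180 if 0 else (y-yaw+180)%360-180)
E
python3 - <<'E'
from h import *
rel((.530,-.2617),-63.4)
im,p=snap('wrist','w1.png')
print(proj(p,[.53,-.2617,.072]))
E
```

```text
t 3.4333 pos [ 0.50231151 -0.18645842  0.23212311] yawY -62.88821451461756 q6 0.6465060817588583 tool z [-8.80590556e-04  3.67103948e-04 -9.99999545e-01] F [ 0.22813586 -0.27157144 -0.66283981] open 0.09342747307653904
shift cm [-9.64367593e-01  7.95923707e+00 -5.20037077e-03] roll 0.5117854853824326
[397.94066094 229.92309102]
```

View pics/w1.png

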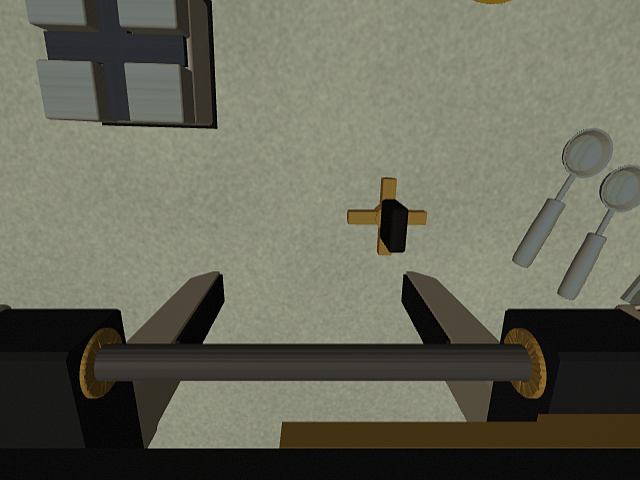

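The wrist view shows the burr's teeth cross at about (387,217), aligned with the image axes, with the bar vertical. I cross-check its centre and angle, and the mill's, from here.

Run:
```python
from h import *
p=robot.camera_params('wrist')
B=np.array([ray(p,q,.02)[:2] for q in [(388.5,178),(427,218),(385,254.5),(347,217)]])
c=B.mean(0);d=B-c;print(c,np.linalg.norm(d,axis=1),np.degrees(np.arctan2(d[:,1],d[:,0])))
im=cv2.imread('pics/w1.png');cv2.imwrite('pics/w1z.png',np.clip(cv2.resize(im[0:140,20:230],None,fx=3.5,fy=3.5,interpolation=cv2.INTER_CUBIC).astype(float)*1.8,0,255).astype(np.uint8))
```

```text
[ 0.53016979 -0.26205699] [0.04228414 0.04325886 0.04222258 0.04291739] [  28.52960595  -63.29058771 -151.93133208  116.77897629]
```

View pics/w1z.png

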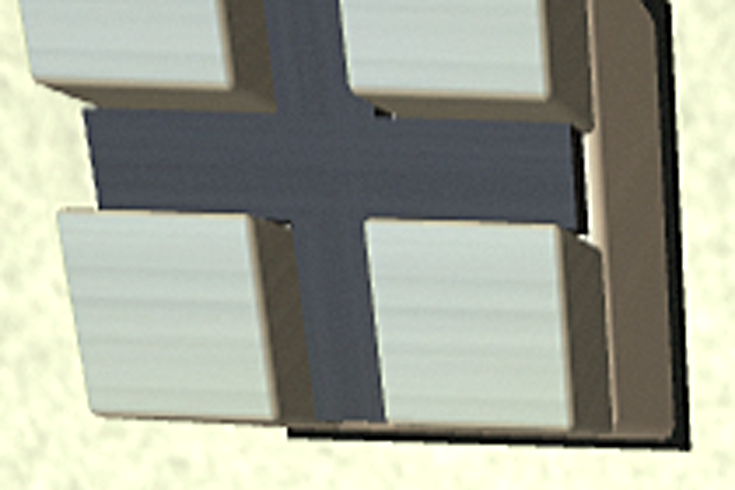

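Emit:
{"method": "carry_out", "body": {"commands": [[[-0.32, 2.66, 0, 0], [-0.32, 2.66, 0, 0], [-0.33, 2.66, 0, 0], [0, 0, 2, 0], [0, 0, 2, 0], [0, 0, 2, 0], [0, 0, 2, 0], [0, 0, 2, 0], [0, 0, 0, 0], [0, 0, 0, 0]]]}}

```text
t: 4.32
tool_pos: [0.5296, -0.2613, 0.1313]
orientation: [-3.049, -0.746, 0.004]
force: [0.1, -0.2, 0.7]
opening: 0.0929
```

Run:
```python
from h import *
rel((.5301,-.2619),-62.9,.053)
im,p=snap('wrist','w2.png')
```

```text
t 4.3167 pos [ 0.52958138 -0.26126079  0.13132641] yawY -62.516171211633996 q6 0.5460007121786937 tool z [-0.00294895  0.00178324 -0.99999406] F [ 0.09666683 -0.18346481  0.65163557] open 0.09294913074830319
shift cm [0.0305537  0.10369176 7.83232727] roll 0.383828788366003
```

View pics/w2.png

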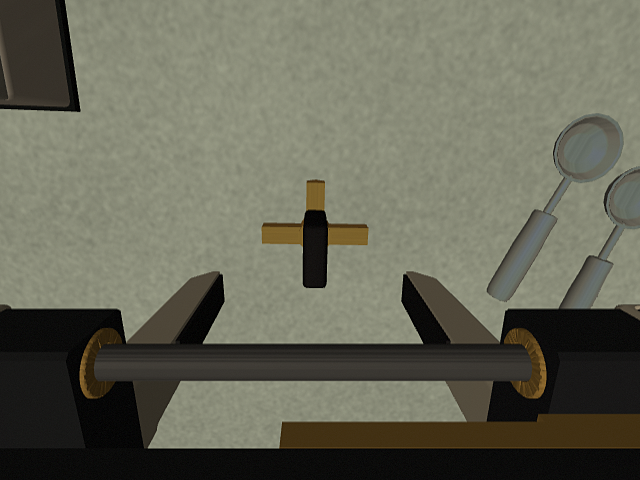

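The bar is centred between the jaws (x≈315) and square to them. I descend and grip.

Emit:
{"method": "carry_out", "body": {"commands": [[[0.03, 0.1, 2, 0], [0, 0, 2, 0], [0, 0, 2, 0], [0, 0, 1.8, 0], [0, 0, 0, 0], [0, 0, 0, 0]]]}}

```text
t: 4.87
tool_pos: [0.5316, -0.2627, 0.0555]
orientation: [-3.052, -0.744, 0.0]
force: [0.8, -0.3, 0.3]
opening: 0.0929
```

Emit:
{"method": "carry_out", "body": {"commands": [[[0, 0, 0, 0], [0, 0, 0, 0], [0, 0, 0, 0], [0, 0, 0, 0], [0, 0, 0, 0], [0, 0, 0, 0], [0, 0, 0, 0], [0, 0, 0, 0], [0, 0, 0, 0], [0, 0, 0, 0]]], "claw": 0, "grip_force": 40}}

```text
t: 5.7
tool_pos: [0.5313, -0.2626, 0.0545]
orientation: [-3.052, -0.743, 0.0]
force: [0.6, -1.1, -0.0]
opening: 0.0311
```

Run:
```python
from h import *
rel((.5301,-.2619),-62.9,.053)
```

```text
t 5.7 pos [ 0.5313027  -0.26261061  0.05453572] yawY -62.64872161159857 q6 0.5478872321943264 tool z [-1.85761869e-04  9.25936120e-05 -9.99999978e-01] F [ 0.6333354  -1.09904642 -0.02705763] open 0.031105775337378364
shift cm [-0.07415679 -0.11834874  0.15360044] roll 0.25127838840143113
```

Still closing.

Emit:
{"method": "carry_out", "body": {"commands": [[[0, 0, 0, 0], [0, 0, 0, 0], [0, 0, 0, 0], [0, 0, 0, 0], [0, 0, 0, 0], [0, 0, 0, 0]]]}}

```text
t: 6.2
tool_pos: [0.5313, -0.2626, 0.0546]
orientation: [-3.052, -0.743, 0.0]
force: [0.2, 1.2, -0.6]
opening: 0.0162
```

Emit:
{"method": "carry_out", "body": {"commands": [[[0, 0, -2, 0], [0, 0, -3, 0], [0, 0, -3, 0], [0, 0, -3, 0], [0, 0, -2.5, 0], [0, 0, 0, 0], [0, 0, 0, 0]]]}}

```text
t: 6.78
tool_pos: [0.5324, -0.2633, 0.1914]
orientation: [3.05, 0.742, 0.004]
force: [-0.5, -0.3, -1.8]
opening: 0.0158
```

Run:
```python
from h import *
rel((.5572,.0183),-64.1)
snap('wrist','w3.png')
```

```text
t 6.7833 pos [ 0.53243616 -0.26327952  0.19141304] yawY -62.646612398652806 q6 0.5478815235246636 tool z [ 0.00330205 -0.00204217 -0.99999246] F [-0.45813213 -0.31793578 -1.80750161] open 0.015766598171938973
shift cm [ 15.13756766 -23.87162204  -0.04932614] roll 1.453387601347174
```

View pics/w3.png

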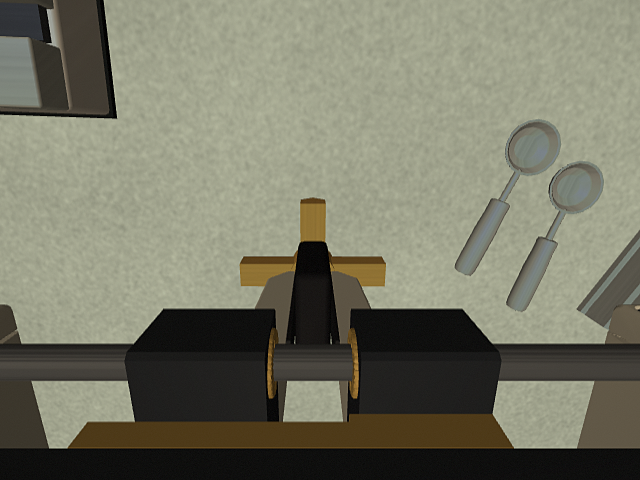

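Emit:
{"method": "carry_out", "body": {"commands": [[[1.9, -2.98, 0, 0], [1.9, -2.98, 0, 0], [1.9, -2.98, 0, 0], [1.9, -2.98, 0, 0], [1.9, -2.98, 0, 0], [1.9, -2.98, 0, 0], [1.9, -2.98, 0, 0], [1.9, -2.98, 0, 1.4], [0, 0, 0, 0], [0, 0, 0, 0], [0, 0, 0, 0], [0, 0, 0, 0]]]}}

```text
t: 7.83
tool_pos: [0.5562, 0.0179, 0.1883]
orientation: [-3.061, -0.704, 0.003]
force: [-1.1, -0.9, -1.9]
opening: 0.0158
```

Run:
```python
from h import *
rel((.5572,.0183),-64.1)
snap('wrist','w4.png');im,p=snap('scene','s4.png')
cv2.imwrite('pics/s4z.png',cv2.resize(im[170:320,230:380,::-1],None,fx=4,fy=4,interpolation=cv2.INTER_CUBIC))
```

```text
t 7.8333 pos [0.55615508 0.01787616 0.18828996] yawY -64.0907966787517 q6 1.0589623641770514 tool z [-2.17244343e-03 -3.51714348e-04 -9.99997578e-01] F [-1.13815897 -0.91314376 -1.90121146] open 0.01576624899720584
shift cm [ 0.1125086   0.0075331  -0.00024191] roll 0.00920332124829315
```

View pics/w4.png

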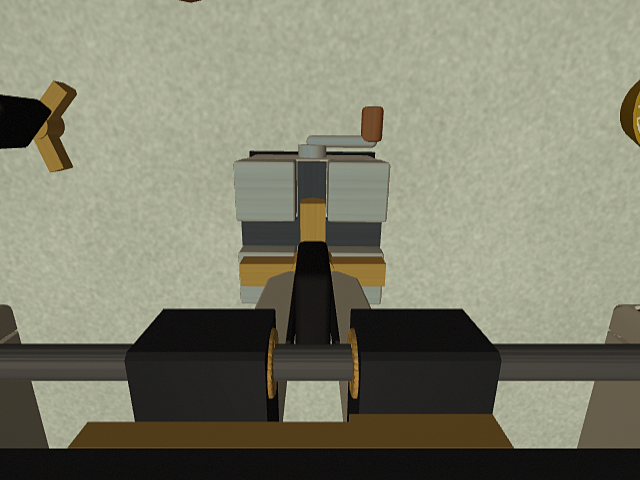

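View pics/s4z.png

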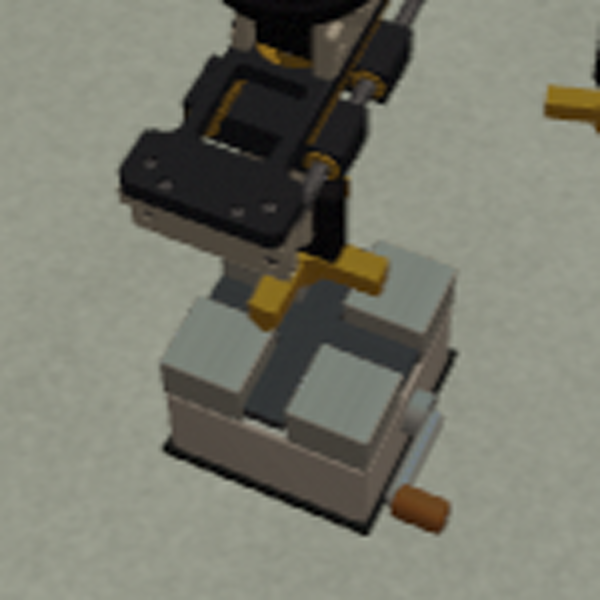

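Emit:
{"method": "carry_out", "body": {"commands": [[[0.18, 0, 1, 0], [0, 0, 1.2, 0], [0, 0, 1, 0], [0, 0, 1, 0], [0, 0, 0.5, 0], [0, 0, 0.5, 0], [0, 0, 0, 0], [0, 0, 0, 0]]]}}

```text
t: 8.6
tool_pos: [0.5583, 0.0198, 0.1374]
orientation: [-3.061, -0.706, 0.001]
force: [0.7, 0.0, -1.2]
opening: 0.0154
```

Run:
```python
from h import *
rel((.5578,.0186),-64.1,.1166)
snap('wrist','w5.png')
```

```text
t 8.6 pos [0.55834902 0.0197808  0.13742177] yawY -64.04235325920793 q6 1.0613824746330414 tool z [-4.59988676e-04  3.69416942e-05 -9.99999894e-01] F [ 0.7378948   0.00275301 -1.1977834 ] open 0.015366315015353219
shift cm [-0.10022     0.08262488  2.08219801] roll 0.05764674079205179
```

View pics/w5.png

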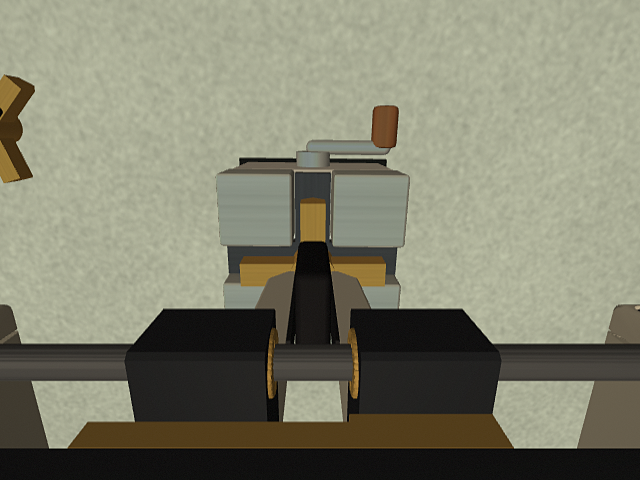

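The teeth sit inside the notches with no contact force. I press down slowly.

Emit:
{"method": "carry_out", "body": {"commands": [[[0, 0, 0.3, 0], [0, 0, 0.3, 0], [0, 0, 0.2, 0], [0, 0, 0.2, 0], [0, 0, 0.2, 0], [0, 0, 0.2, 0], [0, 0, 0.2, 0], [0, 0, 0.2, 0], [0, 0, 0, 0], [0, 0, 0, 0]]]}}

```text
t: 9.48
tool_pos: [0.5588, 0.0198, 0.1204]
orientation: [3.061, 0.706, 0.001]
force: [-1.6, 0.4, 5.8]
opening: 0.0157
```

Run:
```python
from h import *
rel((.5578,.0186),-64.1,.1166)
```

```text
t 9.4833 pos [0.55881852 0.0197855  0.12038416] yawY -64.0415525349006 q6 1.0613867025132713 tool z [ 9.02130959e-04  7.22007338e-07 -9.99999593e-01] F [-1.6197578   0.41573011  5.80853385] open 0.015685614515137728
shift cm [-0.14377514  0.06185789  0.37832359] roll 0.05844746509939114
```

Emit:
{"method": "carry_out", "body": {"commands": [[[0, 0, 0.1, 0], [0, 0, 0.1, 0], [0, 0, 0.1, 0], [0, 0, 0.1, 0], [0, 0, 0.1, 0], [0, 0, 0, 0], [0, 0, 0, 0]]]}}

```text
t: 10.07
tool_pos: [0.559, 0.0198, 0.1164]
orientation: [3.061, 0.706, 0.002]
force: [-6.4, 0.3, 11.7]
opening: 0.0159
```

Emit:
{"method": "carry_out", "body": {"commands": [[[0, 0, 0.1, 0], [0, 0, 0.1, 0], [0, 0, 0, 0], [0, 0, 0, 0]]]}}

```text
t: 10.4
tool_pos: [0.5594, 0.02, 0.1163]
orientation: [3.061, 0.706, 0.004]
force: [-10.6, 1.3, 24.8]
opening: 0.016
```

It has reached the stop: TCP z is 0.1163 against a predicted 0.1166, and the force jumped to 25 N. I relieve the pressure, open, and look.

Emit:
{"method": "carry_out", "body": {"commands": [[[0, 0, -0.2, 0], [0, 0, 0, 0]]]}}

```text
t: 10.57
tool_pos: [0.5593, 0.0199, 0.1164]
orientation: [3.061, 0.706, 0.003]
force: [-5.1, 1.2, 12.1]
opening: 0.0157
```

Emit:
{"method": "carry_out", "body": {"commands": [[[0, 0, 0, 0], [0, 0, 0, 0], [0, 0, 0, 0], [0, 0, 0, 0], [0, 0, 0, 0], [0, 0, 0, 0], [0, 0, 0, 0], [0, 0, 0, 0]]], "claw": 6}}

```text
t: 11.23
tool_pos: [0.5584, 0.0197, 0.1145]
orientation: [-3.061, -0.705, 0.0]
force: [-0.9, 0.3, 0.5]
opening: 0.0594
```

Emit:
{"method": "carry_out", "body": {"commands": [[[0, 0, -1, 0], [0, 0, -2, 0], [0, 0, -3, 0], [0, 0, -3, 0], [0, 0, -3, 0], [-3, 0, 0, 0], [-3, 0, 0, 0], [-3, 0, 0, 0], [-3, 0, 0, 0], [0, 0, 0, 0], [0, 0, 0, 0], [0, 0, 0, 0]]]}}

```text
t: 12.23
tool_pos: [0.4512, -0.0328, 0.2357]
orientation: [3.061, 0.705, 0.003]
force: [0.4, -0.2, -0.3]
opening: 0.0601
```

Run:
```python
from h import *
rel((.5578,.0186),-64.1,.1166)
snap('wrist','w6.png');im,p=snap('scene','s6.png')
print(proj(p,[.5572,.0183,.134]))
cv2.imwrite('pics/s6z.png',cv2.resize(im[170:320,230:380,::-1],None,fx=4,fy=4,interpolation=cv2.INTER_CUBIC))
```

```text
t 12.2333 pos [ 0.45117193 -0.03279934  0.23566199] yawY -64.0762319303813 q6 0.9321160305734251 tool z [ 2.01009799e-03 -1.00349597e-04 -9.99997975e-01] F [ 0.36678325 -0.21831769 -0.29666464] open 0.0601005112269697
shift cm [11.81590791  0.0272383  11.92709284] roll 0.02376806961871125
[306.1536005  236.49641038]
```

View pics/w6.png

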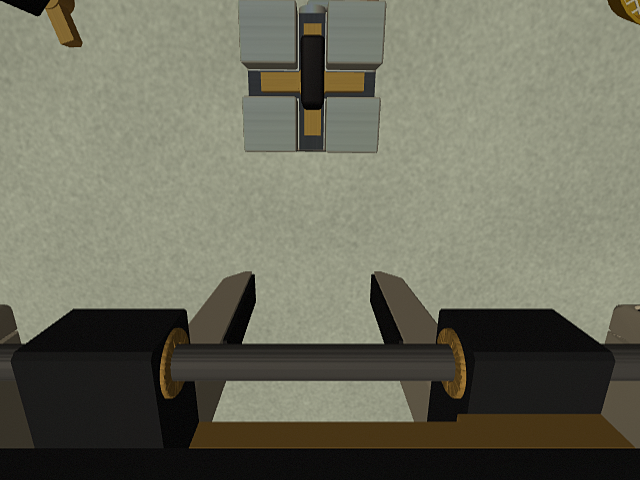

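View pics/s6z.png

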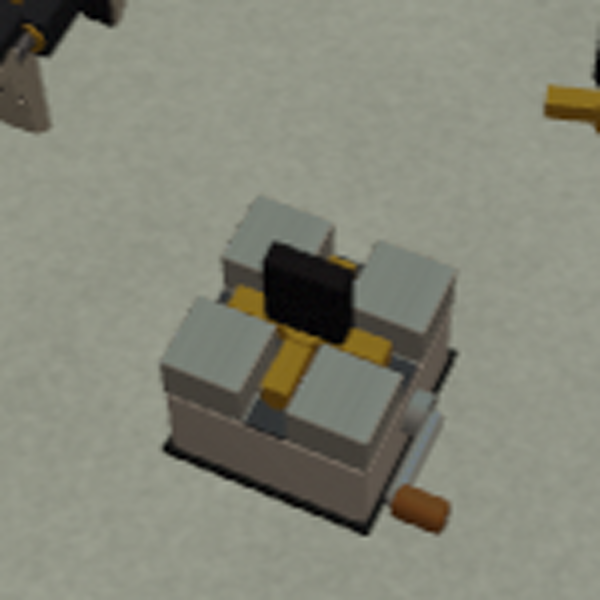

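The teeth are in the notches below the collar tops. To check the depth, I triangulate the bar's top corners from the scene and wrist views.

Run:
```python
from h import *
im=cv2.imread('pics/s6.png');cv2.imwrite('pics/a.png',np.clip(cv2.resize(im[220:265,275:340],None,fx=12,fy=12,interpolation=cv2.INTER_CUBIC).astype(float)*2.2,0,255).astype(np.uint8))
im=cv2.imread('pics/w6.png');cv2.imwrite('pics/b.png',np.clip(cv2.resize(im[0:160,235:395],None,fx=3.7,fy=3.7,interpolation=cv2.INTER_CUBIC).astype(float)*2.2,0,255).astype(np.uint8))
```

```text
(no output)
```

View pics/a.png

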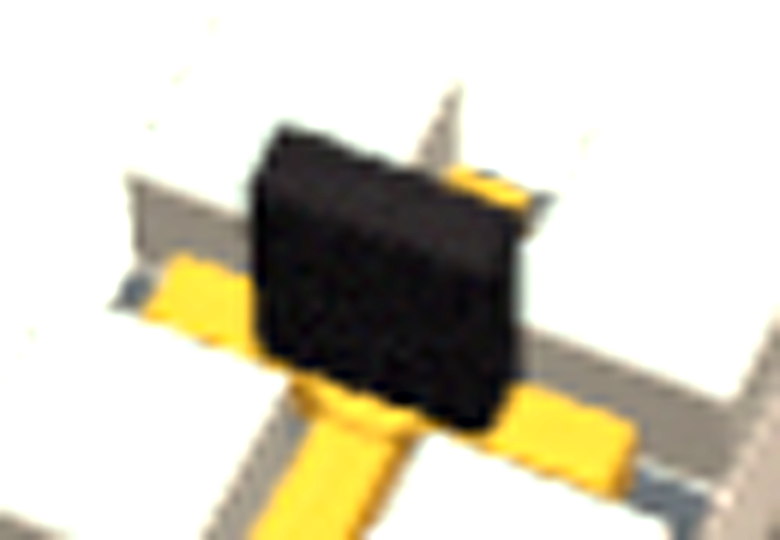

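View pics/b.png

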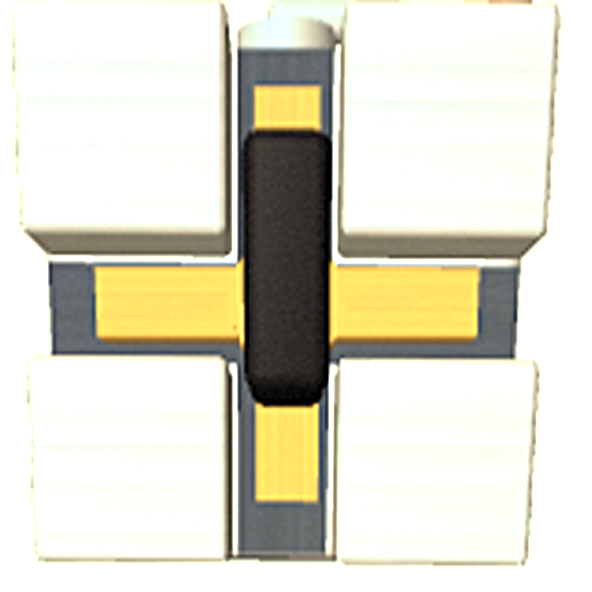

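Run:
```python
from h import *
ps=robot.camera_params('scene');pw=robot.camera_params('wrist')
P=lambda p:p['mtx']@np.c_[p['R'],np.array(p['t'])]
def tri(a,b):
    X=cv2.triangulatePoints(P(ps),P(pw),np.array(a,float).reshape(2,1),np.array(b,float).reshape(2,1));return (X[:3]/X[3]).ravel()
print('bar top',tri((307.3,235.7),(312.4,70.7)))
# collar reference: right-rear(+x) mill top: right scene etc -> collar-plane centre in wrist by notch-inner corners
for q in [(32.5,562),(525,565),(553,5),(15,2)]: print(ray(pw,((q[0]+.5)/3.7-.5+235,(q[1]+.5)/3.7-.5),.09))
# bar top width along x -> depth cue: tooth cross tips at z
B=np.array([ray(pw,((x+.5)/3.7-.5+235,(y+.5)/3.7-.5),.082)[:2] for x,y in [(288,86),(478,303),(287,500),(95,303)]]);c=B.mean(0);print(c,np.linalg.norm(B-c,axis=1),np.degrees(np.arctan2(*(B-c).T[::-1])))
```

```text
bar top [0.55722223 0.02007506 0.13466983]
[0.48229006 0.04650649 0.09      ]
[ 0.53036284 -0.05360466  0.09      ]
[ 0.62942695 -0.00535873  0.09      ]
[0.58234317 0.09248034 0.09      ]
[0.55702773 0.01911228] [0.04205814 0.04193946 0.04175205 0.04215806] [  25.68246271  -64.22490317 -154.01975276  116.1913882 ]
```

```bash
python3 -c "
from plant import robot
print(robot.close_job())"
```

```text
the job is handed in; nothing more can be done
None
```

The four-toothed burr is in the mill, pressed down to its stop and released. I handed the job in at about 12 s of the 40 s allowed.

- **How it went:** I gripped the burr by its bar, turned it 1.4° to match the notches and lowered it with no contact force. I then pressed until it stopped, with the wrist force at about 25 N, and backed the gripper away.
- **Depth:** the bar's top measured 0.1347 m from two camera views, against 0.134 m for fully home and 0.139 m for the limit.
- **Position and angle:** the burr is about 1–2 mm off the mill's axis. Its teeth are at 25.7–26.2°, against about 25.9° for the notches.
- **Other objects:** I did not measure the three-toothed burr or the jar again at the end. The arm passed well above them and felt no contact.

No check failed. The scene-view prediction for the bar top differed from its measured place by about 1 pixel.

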